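# Hang the parts bin in the slat board

### The job

Hang the grey parts bin on the slat board of the counter stand: lift it, tilt its front up to get the steel hook on its back into the board's groove, then turn the bin down until it clicks into the roller catch and hangs level, its back flush against the board, straight and centred. Feel your way gently, never force the bin against the board, leave the small things round it undisturbed, and let go when it hangs by itself.

Things in the scene. Friction and masses are not known exactly. Their poses are not given: they have to be found in the camera images.
- stand: Fixed counter stand with a grey slat board facing the robot; origin on the counter in the plane of the board's face, mid-width; +x into the board (away from the robot), z up. Board 160 wide, 112 high, 30 thick, rigid; its clamped height is NOT measured. Its flat top edge (30 deep behind the face) is always 32 mm above the groove's centre. Foot plate 10 thick, reaching 30 mm in front of the face.
- stand_face (a point): Point of the stand in the plane of the board's face, mid-width, 115 mm above the counter; same axes. The centre of the groove's mouth lies anywhere from 14 mm below to 14 mm above it: see or feel where. The mouth is 18 mm high, as long as the board. The slats above and below it are 7.5 thick; behind them a hollow, 24 deep from the face, reaches 22 mm above the mouth's centre and far below it.
- stand_catch (a point): Double roller catch of the board, for the mean board height (it moves with the board, up to 14 mm up or down): two upright white rollers with a 7 mm gap between them, 8 mm behind the face, mid-width, 42 mm below the groove's centre, in a window 40 wide and 34 high. The rollers are sprung sideways; pushing the bin's spear between them takes about 5 N.
- bin_centre (a point): Loose open grey plastic parts bin, 80 deep (x), 54 wide (y), side and back walls 58 high, front wall 40 high, 0.11 to 0.23 kg, standing on its flat underside. Point at its centre in plan, 30 mm above the underside. +x points out of its back, where the steel hook is, z up. Can be gripped from above across its two flat side walls (54 mm over the outside).
- bin_root (a point): Root of the hook on the bin's back face, 40 mm behind the centre, 56 above the underside. A tongue 40 wide, 5 thick runs 15 mm out, its end turned up; a rib under it reaches 9 mm below this point and rests on the lower slat. Hung home, this point is in the face plane at the mouth's centre height. With the front up 40 degrees the hook goes straight in if this point is 4 mm above the mouth's centre.
- bin_lip (a point): Top of the hook's upturned end (5 mm thick), 12.5 mm out from the bin's back face and 14 mm above the hook's root. Hung home, it stands 5 mm up behind the upper slat.
- bin_spear (a point): Centre of the round head (12 mm thick) of the spear on the bin's back, 14 mm out from the back face, 42 mm below the hook's root. It meets the rollers when the front is still some 15 degrees up; the bin's weight alone does not push it in. Once the head's middle is past the rollers, their springs draw the bin home flush.
- wax_tin: Bystander: low round tin, 62 mm across and 25 high, loose beside the bin; origin at its underside.
- loupe: Bystander: small black eye loupe, 34 mm across and 27 high, loose on the bin's other side; origin at its underside.
- pliers: Bystander: pliers, 168 long and 15 high, lying loose; origin at the underside.
- spool: Bystander: thread spool, 40 mm across and 60 high, standing loose; origin at its underside.

How it is judged:
On the way:
1. the hook's lip is inside the groove, behind the front slats, with the bin's front still tilted up by more than 20 degrees (x of bin_lip in the frame of stand_face above 0.009 m and angle between bin_centre's own z axis and vertical above 0.35 rad and z of bin_lip in the frame of stand_face between -0.025 and 0.035 m), for 0.1 s.
At the end, for the whole second after the job is handed in: The bin hangs on the board by itself at rest: level within 3.4 degrees, square to the board within 4 degrees, the hook's root within 3 mm of the face plane, within 5 mm of the middle of the board, and within 18 mm of stand_face in height (as the groove is clamped) (angle between bin_centre's own z axis and vertical below 0.06 rad and angle between the x axis of bin_centre and the x axis of stand_face, either way round below 0.07 rad and x of bin_root in the frame of stand_face between -0.003 and 0.003 m and y of bin_root in the frame of stand_face between -0.005 and 0.005 m and z of bin_root in the frame of stand_face between -0.018 and 0.018 m and contact force between bin and stand above 0.3 N and linear speed of bin below 0.01 m/s); the robot touches nothing.
It fails at once if the bin is pressed against the stand or its board with more than 35 N (contact force between bin and stand above 35 N).
It fails at once if a bystander (tin, loupe, pliers, spool) is moved more than 20 mm (distance of any of wax_tin, loupe, pliers, spool from where it was at the start of the episode above 0.02 m).
It also fails if it takes over 54 s, if anything falls off the work surface, if the arm or the gripper's body presses on something with over 40 N, if the wrist force passes 120 N, or if a joint passes its speed limit or range.

### The arm

A 6-joint arm with a two-finger parallel gripper is mounted at the origin on a cart in front of the work surface, level with it; the furniture and walls round the work are solid. World frame = base frame: x ahead of the robot, y to its left, z up, the work surface at z = 0. Lengths are in m, angles in rad, forces in N, time in s.
With the tool pointing down it reaches from about 0.25 to 0.8 m from the base axis. Payload 3.9 kg.
Tool frame: the origin (TCP) lies midway between the tips of the shut fingers; the grasp point (between the pads) lies 19 mm behind it (tcp_to_grasp is the distance from the TCP to the grasp point, in m); z points along the fingers, y is the line along which they close (so a half turn about z gives the same grasp; the last joint's range is limited). The gripper opens to 85 mm and grips with 20 to 120 N. Pads are 22 mm wide; open, the fingers measure 114 mm over their backs; the gripper's body (76 mm by 85 mm) begins 54 mm behind the grasp point. The pads swing forward as they close: fully open they stand 13 mm farther back than shut.
Start: joints at [-1.121, 0.26, -0.138, 1.173, 0, 1.571], TCP at [0.228, -0.473, 0.231] pointing down, gripper open.
Joint ranges: [-2.78, 2.78], [-0.83, 1.72], [-1.28, 1.37], [-1.9, 2.12], [-1.57, 1.48], [-3.14, 3.14]. Speed limits (rad/s): [2.57, 2.57, 3.14, 3.14, 3.14, 3.14].

### API

Orientations are given as a unit quaternion [w, x, y, z].
In Python, from station import * gives the robot as it stands. The module is installed in compiled form; this text tells all that it offers.
- The arm moves only by the tool send_rows, never from a script. Its arguments are lists of equal length, an entry for each row: "delta_rot": the turn, a rotation vector about the tool's x, y, z in degrees, a list of three; "translation": the shift along the tool's x, y, z in m, a list of three; "hand": the opening, from 0 (shut) to 1 (fully open). In form: {"delta_rot": [[ax, ay, az], ...], "translation": [[tx, ty, tz], ...], "hand": [hand, ...]}. A call has 1 to 12 rows; each row is the pose to reach, as a shift and turn from the pose commanded when the call began, along the tool's axes at that moment; what a row does not reach only later rows make up. A row lasts 1/10 s, in which the tool goes at most 50 mm and 8.59 degrees, less where a joint would pass 70% of its speed; a pose out of reach is approached as far as the arm can. A call with a gripper value outside its range is refused whole. The fingers move at their own pace and stop on an object; "squeeze" is the grip in N (left out, the last holds). Time passes only in rows, so rows that repeat a pose let the fingers close. It gives the time, the measured TCP pose, the force, the opening and the grip force at its end, in the units of the state.
- sense(): the state, without advancing time (a new reading comes with each control period).
- grab_frame(name): name is "scene" or "top"; returns a dict with "pixels" (420x560x3 uint8, red, green, blue), "intrinsics" (3x3 intrinsics, pixels), "extrinsics" (4x4, takes a point from camera to world coordinates). Camera axes: x right, y up, looking along -z (the intrinsics and any distortion apply to the point x, -y, -z); pixel columns grow to the right and rows downward; lengths in m; the calibration is good to about 2 mm. A picture is of the moment at which its call begins. There is no depth.
- close_job(): hands the job in; it is judged then, once.
The state is a dict: "clock": time; "joint_pos": joint angles; "qd": joint speeds; "tau": joint torques, N m; "tool_pos": TCP position; "ee_rot": TCP orientation; "ft_force": force on the tool from outside, world axes, zero at the start; "wrist_torque": the same for the moment, N m; "width": opening from 0.0 (shut) to 1.0 (fully open); "gripper_force": force on a finger pad.
Only numpy, scipy, OpenCV 4.12 (cv2) and the standard library are available. Lean on these libraries where they do the work, as an engineer would, in place of code of your own. Each camera call takes 0.05 s, during which the arm holds its last target. There are 200 camera calls.

## Working session

There is one attempt and no reset: what is moved stays moved. The work goes in short steps, Python scripts to look and compute and a tool call to move; the robot and the scene stay as the last step left them, time stands still between calls to the robot, and variables do not carry over. Pictures are saved under pics/ and viewed, at most 10 in all, crops included, and the job is handed in when it is done.

Besides the shell and the picture viewer there is one more tool, called in YAML: its name, and indented under it one key for each argument. send_rows: Moves the arm, as the interface text tells. Its arguments: {"type":"object","properties":{"delta_rot":{"type":"array"},"translation":{"type":"array"},"hand":{"type":"array"},"squeeze":{"type":"number"}},"required":["delta_rot","translation","hand"]}

```bash
mkdir -p pics; python3 - <<'E'
from station import *
import cv2,numpy as np
np.set_printoptions(precision=4,suppress=True)
for n in("scene","top"):
    f=grab_frame(n);cv2.imwrite(f"pics/{n}0.png",f["pixels"][:,:,::-1]);print(n,f["intrinsics"],f["extrinsics"],f.keys())
s=sense();print(s)
E
```

```text
scene [[461.891    0.     273.4865]
 [  0.     461.891  211.1529]
 [  0.       0.       1.    ]] [[-0.6641  0.5664 -0.4881  0.0411]
 [-0.7476 -0.5105  0.4248  0.4308]
 [-0.0086  0.647   0.7624  0.8328]
 [ 0.      0.      0.      1.    ]] dict_keys(['pixels', 'intrinsics', 'extrinsics'])
top [[390.7453   0.     283.8123]
 [  0.     390.7453 205.2446]
 [  0.       0.       1.    ]] [[ 0.0204  0.9958 -0.0887  0.4309]
 [-0.9997  0.0193 -0.0133 -0.0012]
 [-0.0115  0.0889  0.996   0.963 ]
 [ 0.      0.      0.      1.    ]] dict_keys(['pixels', 'intrinsics', 'extrinsics'])
{'clock': 0.1, 'joint_pos': array([-1.121 ,  0.2606, -0.1392,  1.1727,  0.    ,  1.5708]), 'qd': array([-0.0013, -0.0008,  0.0029,  0.0004, -0.0012, -0.0001]), 'tau': array([  0.0014, -40.6509,  25.4527,   0.0101,   0.    ,  -0.    ]), 'tool_pos': array([ 0.228 , -0.4722,  0.2306]), 'ee_rot': array([-0.0009,  0.9748,  0.223 , -0.0002]), 'ft_force': array([0.2474, 0.3022, 0.2896]), 'wrist_torque': array([ 0.0287, -0.0331,  0.0386]), 'gripper_force': 0.0, 'width': 0.9977089074550334}
```

View pics/scene0.png

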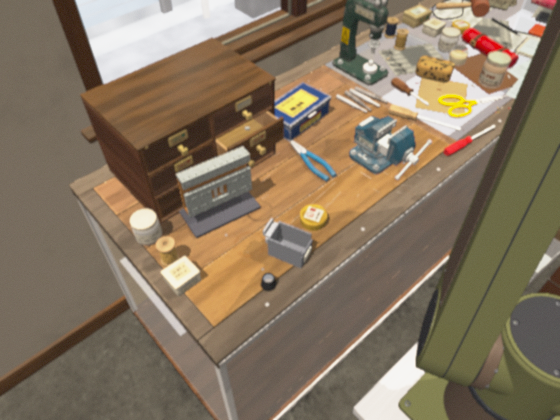

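View pics/top0.png

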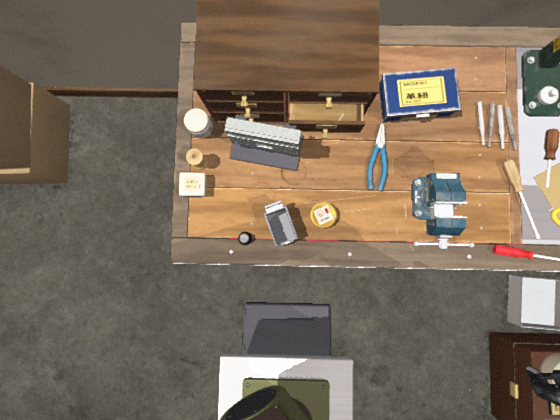

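The scene view shows the stand at about (217,185), the bin at (288,243), the tin at (313,216) and the loupe at (268,281). The top view shows the stand at (264,140), the bin at (281,223), the tin at (324,215) and the loupe at (245,238). I'll zoom in next.

```bash
python3 - <<'E'
import cv2,numpy as np
a=cv2.imread("pics/scene0.png")[140:300,160:340];b=cv2.imread("pics/top0.png")[105:255,215:345]
cv2.imwrite("pics/z1.png",cv2.resize(a,(792,594*160*180//(180*160)),interpolation=2) if 0 else cv2.resize(a,None,fx=3.7,fy=3.7,interpolation=2))
cv2.imwrite("pics/z2.png",cv2.resize(b,None,fx=4,fy=4,interpolation=2))
E
```

```text
(no output)
```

View pics/z1.png

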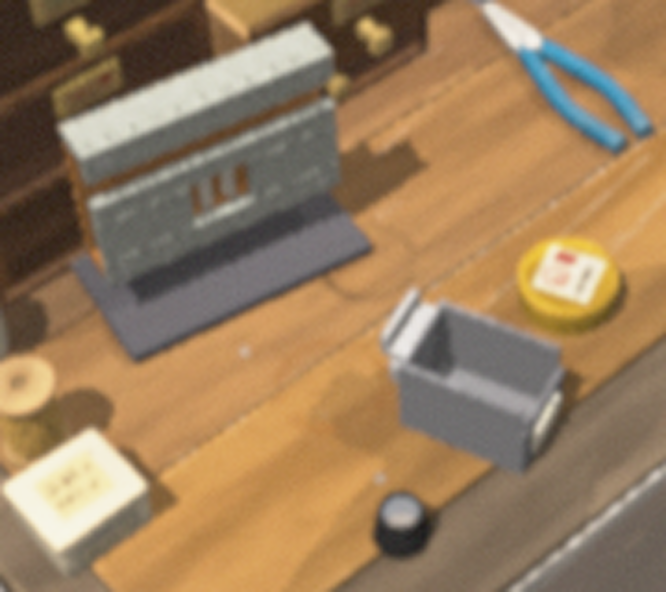

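View pics/z2.png

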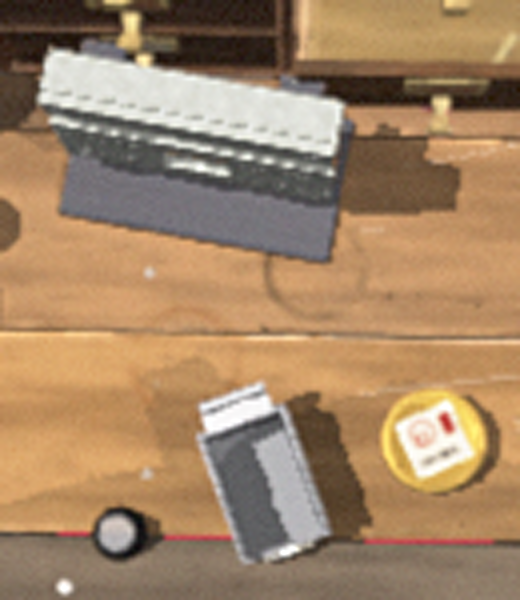

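Zoom views:
- **z1 (scene):** the lower slat's top edge runs (92,200)–(335,105), and the top's front edge runs about (75,150)–(333,60).
- **z2 (top):** the foot front edge runs (60,213)–(330,262). The bin rim corners are at (200,435), (287,403), (328,535) and (245,562).

```bash
cat > h.py <<'E'
import numpy as np,json
np.set_printoptions(precision=4,suppress=True)
CAM={"scene":(461.891,273.4865,211.1529,np.array([[-0.6641,0.5664,-0.4881,0.0411],[-0.7476,-0.5105,0.4248,0.4308],[-0.0086,0.647,0.7624,0.8328]])),
"top":(390.7453,283.8123,205.2446,np.array([[0.0204,0.9958,-0.0887,0.4309],[-0.9997,0.0193,-0.0133,-0.0012],[-0.0115,0.0889,0.996,0.963]]))}
def ray(c,u,v):
    f,cx,cy,E=CAM[c];return E[:,3],E[:,:3]@np.array([(u-cx)/f,-(v-cy)/f,-1])
def onplane(c,u,v,n,d):
    o,r=ray(c,u,v);n=np.array(n,float);return o+r*(d-n@o)/(n@r)
def onz(c,u,v,z):return onplane(c,u,v,[0,0,1],z)
def proj(c,p):
    f,cx,cy,E=CAM[c];q=E[:,:3].T@(np.asarray(p)-E[:,3]);return np.array([cx+f*q[0]/-q[2],cy-f*q[1]/-q[2]])
z1=lambda x,y:(160+x/3.7,140+y/3.7)
z2=lambda x,y:(215+x/4,105+y/4)
E
python3 - <<'E'
from h import *
A=onz("top",*z2(60,213),.01);B=onz("top",*z2(330,262),.01);print("foot top",A,B)
C=onz("scene",*z1(138,355),.01);D=onz("scene",*z1(370,245),.01);print("foot scene",C,D)
for P,Q in((A,B),(C,D)):
    d=(P-Q)/np.linalg.norm(P-Q); n=np.array([d[1],-d[0],0]); print("width",np.linalg.norm(P-Q),"yaw",np.degrees(np.arctan2(n[1],n[0])))
    M=(P+Q)/2+.03*n;print("face mid",M)
    for w in((92,200),(335,105),(75,150),(333,60),(62,128),(100,282)):
        X=onplane("scene",*z1(*w),n,n@M);print(w,X,"y'",(X-M)@d)
for nm,c,z in(("top","top",z2),):
    P=[onz(c,*z(*w),.058) for w in((200,435),(287,403),(328,535),(245,562))]
    print(np.array(P),np.mean(P,0))
    for i in range(4):
        e=P[(i+1)%4]-P[i];print(np.linalg.norm(e),np.degrees(np.arctan2(e[1],e[0])))
P=[onz("scene",*z1(*w),z) for w,z in(((397,372),.058),((440,303),.058),((562,352),.058),((528,405),.058),((525,468),0))];print("bin scene",np.array(P))
print("tin",onz("top",*z2(433,440),.025),"loupe",onz("top",*z2(119,533),.027))
E
```

```text
foot top [0.6301 0.1473 0.01  ] [ 0.6025 -0.0205  0.01  ]
foot scene [0.6277 0.1474 0.01  ] [ 0.6006 -0.0142  0.01  ]
width 0.17005872332334043 yaw -9.361486091570084
face mid [0.6459 0.0585 0.01  ]
(92, 200) [0.6592 0.1392 0.1173] y' 0.08177106564102235
(335, 105) [ 0.6332 -0.0182  0.108 ] y' -0.07780997470695034
(75, 150) [0.6597 0.1422 0.1597] y' 0.08479982049835905
(333, 60) [ 0.6331 -0.0188  0.1445] y' -0.07841469340086915
(62, 128) [0.6604 0.1464 0.1791] y' 0.08902658413700007
(100, 282) [0.6602 0.1456 0.0485] y' 0.08821373302336251
width 0.1638066874203686 yaw -9.510001376644905
face mid [0.6437 0.0617 0.01  ]
(92, 200) [0.6569 0.1403 0.12  ] y' 0.0797496109742432
(335, 105) [ 0.6307 -0.0163  0.1111] y' -0.07901645468326263
(75, 150) [0.6574 0.1433 0.1622] y' 0.0827648289798218
(333, 60) [ 0.6306 -0.0169  0.1475] y' -0.07961770557123511
(62, 128) [0.6581 0.1474 0.1815] y' 0.08697282164492191
(100, 282) [0.6579 0.1466 0.0514] y' 0.08616356950000208
[[ 0.4908  0.0542  0.058 ]
 [ 0.5104  0.004   0.058 ]
 [ 0.4345 -0.0211  0.058 ]
 [ 0.418   0.0264  0.058 ]] [0.4635 0.0159 0.058 ]
0.05383153801674328 -68.6206952393471
0.07999770310606837 -161.67797387845374
0.050299494850473025 109.11382194652633
0.07789861575778705 20.867921745358895
bin scene [[ 0.4856  0.0621  0.058 ]
 [ 0.5066  0.0106  0.058 ]
 [ 0.4335 -0.017   0.058 ]
 [ 0.4198  0.023   0.058 ]
 [ 0.4171  0.0249  0.    ]]
tin [ 0.4928 -0.0839  0.025 ] loupe [0.4333 0.103  0.027 ]
```

```bash
cat >> h.py <<'E'
from scipy.spatial.transform import Rotation as Ro
def tool(yaw,p):  # tool x along yaw, pitched p deg (fingers forward)
    return Ro.from_euler("z",yaw,degrees=True)*Ro.from_euler("x",180,degrees=True)*Ro.from_euler("y",p,degrees=True)
def rel(pos,R,s=None):
    from station import sense
    s=s or sense();q=s["ee_rot"];C=Ro.from_quat([q[1],q[2],q[3],q[0]])
    print("rot",(C.inv()*R).as_rotvec(degrees=True),"trans",C.inv().apply(np.asarray(pos)-s["tool_pos"]))
def cur():
    from station import sense
    s=sense();q=s["ee_rot"];C=Ro.from_quat([q[1],q[2],q[3],q[0]]).as_matrix()
    return s["tool_pos"],C,s
# bin: yaw 20, centre
BC=np.array([.462,.0175,0]);BY=20.
def graspT(up=0,dx=-.005,h=.038,p=20):
    R=tool(BY,p);c,s_=np.cos(np.radians(BY)),np.sin(np.radians(BY))
    return BC+dx*np.array([c,s_,0])+[0,0,h]+.019*R.as_matrix()[:,2]+[0,0,up],R
E
python3 - <<'E'
from h import *
rel(*graspT(.12));rel(*graspT(0));print(graspT(0)[0])
E
```

```text
rot [-1.1075 19.9878  5.6951] trans [ 0.4251 -0.339   0.091 ]
rot [-1.1075 19.9878  5.6951] trans [ 0.4251 -0.3387  0.211 ]
[0.4634 0.018  0.0201]
```

send_rows:
  delta_rot:
    - [-1.1, 20, 5.7]
    - [-1.1, 20, 5.7]
    - [-1.1, 20, 5.7]
    - [-1.1, 20, 5.7]
    - [-1.1, 20, 5.7]
    - [-1.1, 20, 5.7]
    - [-1.1, 20, 5.7]
    - [-1.1, 20, 5.7]
    - [-1.1, 20, 5.7]
    - [-1.1, 20, 5.7]
    - [-1.1, 20, 5.7]
    - [-1.1, 20, 5.7]
  translation:
    - [0.425, -0.339, 0.091]
    - [0.425, -0.339, 0.091]
    - [0.425, -0.339, 0.091]
    - [0.425, -0.339, 0.091]
    - [0.425, -0.339, 0.091]
    - [0.425, -0.339, 0.091]
    - [0.425, -0.339, 0.091]
    - [0.425, -0.339, 0.091]
    - [0.425, -0.339, 0.091]
    - [0.425, -0.339, 0.091]
    - [0.425, -0.339, 0.091]
    - [0.425, -0.339, 0.091]
  hand: [0.92, 0.92, 0.92, 0.92, 0.92, 0.92, 0.92, 0.92, 0.92, 0.92, 0.92, 0.92]

```text
clock: 1.3
tool_pos: [0.4647, 0.0233, 0.1399]
ee_rot: [-0.031, 0.969, 0.176, 0.172]
ft_force: [0.1, -0.4, -0.2]
width: 0.922
gripper_force: 0.0
```

```bash
python3 - <<'E'
from h import *
rel(*graspT(.12));rel(*graspT(0))
p,C,s=cur();print(p,s["joint_pos"],s["width"],s["clock"])
E
```

```text
rot [-0.2027 -0.0923  0.6023] trans [-0.0028  0.0045 -0.0013]
rot [-0.2027 -0.0923  0.6023] trans [-0.0441  0.0044  0.1114]
[0.4647 0.0233 0.1399] [-0.0426  0.0137 -0.7716  0.4608  0.1348  2.7609] 0.9215942568449295 1.3
```

Joint 6 would run past its range at the board's yaw, so I'll take the half-turned grasp instead.

send_rows:
  delta_rot:
    - [0, 0, -90]
    - [0, 0, -90]
    - [0, 0, -90]
    - [0, 0, -90]
    - [0, 0, -90]
    - [0, 0, -90]
    - [0, 0, -90]
    - [0, 0, -90]
    - [0, 0, -90]
    - [0, 0, -90]
    - [0, 0, -90]
    - [0, 0, -90]
  translation:
    - [-0.003, 0.004, 0]
    - [-0.003, 0.004, 0]
    - [-0.003, 0.004, 0]
    - [-0.003, 0.004, 0]
    - [-0.003, 0.004, 0]
    - [-0.003, 0.004, 0]
    - [-0.003, 0.004, 0]
    - [-0.003, 0.004, 0]
    - [-0.003, 0.004, 0]
    - [-0.003, 0.004, 0]
    - [-0.003, 0.004, 0]
    - [-0.003, 0.004, 0]
  hand: [0.92, 0.92, 0.92, 0.92, 0.92, 0.92, 0.92, 0.92, 0.92, 0.92, 0.92, 0.92]

```text
clock: 2.5
tool_pos: [0.4616, 0.0117, 0.1389]
ee_rot: [0.1, 0.565, 0.806, 0.141]
ft_force: [-0.0, -0.4, 0.8]
width: 0.917
gripper_force: 0.0
```

send_rows:
  delta_rot:
    - [0, 0, -90]
    - [0, 0, -90]
    - [0, 0, -90]
    - [0, 0, -90]
    - [0, 0, -90]
    - [0, 0, -90]
    - [0, 0, -90]
    - [0, 0, -90]
    - [0, 0, -90]
    - [0, 0, -90]
    - [0, 0, -90]
    - [0, 0, -90]
  translation:
    - [0, 0, 0]
    - [0, 0, 0]
    - [0, 0, 0]
    - [0, 0, 0]
    - [0, 0, 0]
    - [0, 0, 0]
    - [0, 0, 0]
    - [0, 0, 0]
    - [0, 0, 0]
    - [0, 0, 0]
    - [0, 0, 0]
    - [0, 0, 0]
  hand: [0.92, 0.92, 0.92, 0.92, 0.92, 0.92, 0.92, 0.92, 0.92, 0.92, 0.92, 0.92]

```text
clock: 3.7
tool_pos: [0.4619, 0.012, 0.1391]
ee_rot: [0.171, -0.17, 0.97, 0.029]
ft_force: [-1.2, 1.0, -0.2]
width: 0.918
gripper_force: 0.0
```

```bash
cat >> h.py <<'E'
def tool(yaw,p):  # half-turned tool: bin x = -tool x; yaw=bin yaw; p>0 fingers forward
    return Ro.from_euler("z",yaw+180,degrees=True)*Ro.from_euler("x",180,degrees=True)*Ro.from_euler("y",-p,degrees=True)
E
python3 - <<'E'
from h import *
from station import *
import cv2
rel(*graspT(.12));rel(*graspT(0))
p,C,s=cur();print(p,s["joint_pos"],s["width"],s["clock"])
f=grab_frame("scene");cv2.imwrite("pics/s1.png",f["pixels"][:,:,::-1])
f=grab_frame("top");cv2.imwrite("pics/t1.png",f["pixels"][:,:,::-1])
a=cv2.imread("pics/s1.png")[140:300,160:340];b=cv2.imread("pics/t1.png")[150:260,215:345]
a=cv2.resize(a,(400,356));b=cv2.resize(b,(400,338))
cv2.imwrite("pics/c1.png",np.hstack([a[:338],b]))
E
```

```text
rot [-0.0987 -0.0204 -0.1133] trans [-0.0036  0.0051  0.0002]
rot [-0.0987 -0.0204 -0.1133] trans [0.0374 0.0052 0.1129]
[0.4619 0.012  0.1391] [-0.0693  0.0109 -0.776   0.4625  0.1377 -0.3937] 0.9184352725513282 3.7
```

View pics/c1.png

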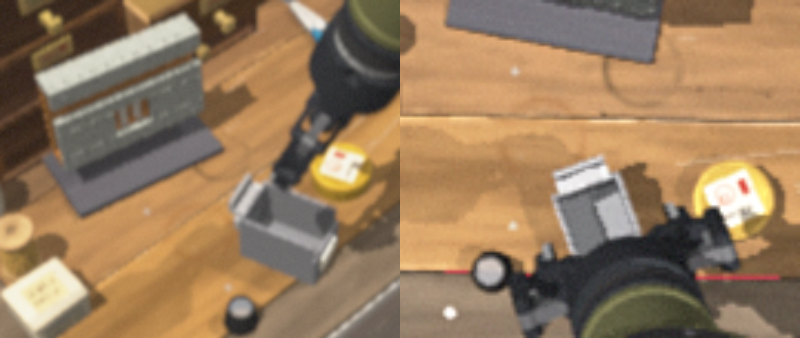

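The bin sits between the finger paths, with the tin and loupe outside them. I'll descend now.

send_rows:
  delta_rot:
    - [0, 0, 0]
    - [0, 0, 0]
    - [0, 0, 0]
    - [0, 0, 0]
    - [0, 0, 0]
    - [0, 0, 0]
    - [0, 0, 0]
    - [0, 0, 0]
    - [0, 0, 0]
    - [0, 0, 0]
    - [0, 0, 0]
    - [0, 0, 0]
  translation:
    - [-0.0035, 0.005, 0]
    - [-0.0035, 0.005, 0]
    - [0.0035, 0.005, 0.019]
    - [0.0105, 0.005, 0.038]
    - [0.0172, 0.005, 0.057]
    - [0.024, 0.005, 0.076]
    - [0.0307, 0.005, 0.094]
    - [0.0374, 0.005, 0.1128]
    - [0.0374, 0.005, 0.1128]
    - [0.0374, 0.005, 0.1128]
    - [0.0374, 0.005, 0.1128]
    - [0.0374, 0.005, 0.1128]
  hand: [0.92, 0.92, 0.92, 0.92, 0.92, 0.92, 0.92, 0.92, 0.92, 0.92, 0.92, 0.92]

```text
clock: 5.0
tool_pos: [0.4651, 0.0183, 0.0217]
ee_rot: [0.173, -0.171, 0.97, 0.029]
ft_force: [-0.2, 0.6, -0.4]
width: 0.921
gripper_force: 0.0
```

send_rows:
  delta_rot:
    - [0, 0, 0]
    - [0, 0, 0]
    - [0, 0, 0]
    - [0, 0, 0]
    - [0, 0, 0]
    - [0, 0, 0]
    - [0, 0, 0]
    - [0, 0, 0]
  translation:
    - [0, 0, 0]
    - [0, 0, 0]
    - [0, 0, 0]
    - [0, 0, 0]
    - [0, 0, 0]
    - [0, 0, 0]
    - [0, 0, 0]
    - [0, 0, 0]
  hand: [0.6, 0.5, 0.4, 0.4, 0.4, 0.4, 0.4, 0.4]
  squeeze: 45

```text
clock: 5.8
tool_pos: [0.4645, 0.0183, 0.0214]
ee_rot: [0.172, -0.171, 0.97, 0.029]
ft_force: [-2.0, -1.3, 6.8]
width: 0.625
gripper_force: 45.8
```

```bash
python3 - <<'E'
from h import *
rel(*graspT(0))
p,C,s=cur();print(p,s)
E
```

```text
rot [-0.1075  0.1167  0.0392] trans [0.0015 0.0001 0.0008]
[0.4645 0.0183 0.0214] {'clock': 5.8, 'joint_pos': array([-0.0521,  0.2173, -0.9708,  0.0568,  0.133 , -0.3797]), 'qd': array([ 0.0002,  0.0016, -0.0011, -0.0002, -0.0011, -0.0015]), 'tau': array([  0.2391, -26.369 ,  15.8845,  -3.0224,   0.3386,   0.0504]), 'tool_pos': array([0.4645, 0.0183, 0.0214]), 'ee_rot': array([ 0.1722, -0.1712,  0.9696,  0.0294]), 'ft_force': array([-2.0005, -1.2775,  6.8191]), 'wrist_torque': array([0.0542, 0.4095, 0.1589]), 'gripper_force': 45.83033502101898, 'width': 0.6248879319333176}
```

```bash
cat >> h.py <<'E'
# bin in tool frame (from grasp): origin = bin centre point (30 mm up)
GP=np.array([.4645,.0183,.0214]);GQ=Ro.from_quat([-.1712,.9696,.0294,.1722])
BINO=GQ.inv().apply(BC+[0,0,.03]-GP); BINR=GQ.inv()*Ro.from_euler("z",BY,degrees=True)
SY=-9.4;SM=np.array([.645,.060,0.]);GZ=.122
def sframe():return Ro.from_euler("z",SY,degrees=True)
def binpose(rx,ry,rz,tilt,dyaw=0):
    """TCP pose putting root at (rx,ry) in stand frame, world height rz, front up tilt"""
    Rb=Ro.from_euler("z",SY+dyaw,degrees=True)*Ro.from_euler("y",tilt,degrees=True)
    root=SM+sframe().apply([rx,ry,rz]); o=root-Rb.apply([.04,0,.026])
    R=Rb*BINR.inv(); return o-R.apply(BINO),R
def where(s=None):
    p,C,s=cur();C=Ro.from_matrix(C);o=p+C.apply(BINO);Rb=C*BINR
    root=o+Rb.apply([.04,0,.026]);M=(sframe().inv()*Rb).as_euler("ZYX",degrees=True)
    lip=root+Rb.apply([.0125,0,.014])
    l=lambda q:sframe().inv().apply(q-SM)
    print("root st",l(root),"lip st",l(lip),"yaw,tilt,roll",M,"ft",s["ft_force"],"st ft",sframe().inv().apply(s["ft_force"]),"tau",s["wrist_torque"],"g",s["gripper_force"],s["width"],"t",s["clock"])
E
python3 - <<'E'
from h import *
import cv2
im=cv2.imread("pics/scene0.png").astype(float);s=im[:,:,2]-im[:,:,0]
n=sframe().apply([1,0,0]);d=sframe().apply([0,1,0])
def edge(p0,p1,lo,hi,ch,down):
    out=[]
    for t in np.linspace(.08,.92,25):
        x=int(round(p0[0]+t*(p1[0]-p0[0])));yc=p0[1]+(x-p0[0])/(p1[0]-p0[0])*(p1[1]-p0[1])
        ys=np.arange(int(yc)-5,int(yc)+6);g=np.abs(np.diff(ch[ys,x]))if down is None else down*np.diff(ch[ys,x])
        g=np.clip(g,0,None);k=g.argmax();w=slice(max(0,k-1),k+2)
        y=(g[w]*(ys[:-1][w]+.5)).sum()/g[w].sum()
        X=onplane("scene",x,y,n,n@SM);out.append([(X-SM)@d,X[2]])
    return np.array(out)
for nm,a,b,ch,dn in(("lower slat top",(92,200),(335,105),s,-1),("upper slat bottom",(85,178),(333,85),s,1)):
    e=edge(z1(*a),z1(*b),0,0,ch,dn);print(nm,np.median(e[:,1]),np.polyfit(e[:,0],e[:,1],1),e[::4,1])
rel(*binpose(-.07,0,.17,40));p,C,_=cur();print(Ro.from_matrix(C).inv().apply([0,0,.12]))
where()
E
```

```text
lower slat top 0.1228394247729071 [0.0092 0.1227] [0.1228 0.1229 0.123  0.122  0.1233 0.1223 0.1218]
upper slat bottom 0.13143318738769594 [0.0053 0.1315] [0.1327 0.1315 0.1316 0.1319 0.1311 0.1316 0.1313]
rot [ 0.0289 39.154  29.9174] trans [-0.124   0.0364 -0.1103]
[-0.0413 -0.0002 -0.1127]
root st [-0.1388 -0.0522  0.056 ] lip st [-0.1279 -0.0461  0.07  ] yaw,tilt,roll [29.393   0.005  -0.0028] ft [-2.0005 -1.2775  6.8191] st ft [-1.765  -1.587   6.8191] tau [0.0542 0.4095 0.1589] g 45.83033502101898 0.6248879319333176 t 5.8
```

send_rows:
  delta_rot:
    - [0, 0, 0]
    - [0, 0, 0]
    - [0, 0, 0]
    - [0, 0, 0]
    - [0, 39.1, 29.9]
    - [0, 39.1, 29.9]
    - [0, 39.1, 29.9]
    - [0, 39.1, 29.9]
    - [0, 39.1, 29.9]
    - [0, 39.1, 29.9]
    - [0, 39.1, 29.9]
    - [0, 39.1, 29.9]
  translation:
    - [-0.0035, 0, -0.0095]
    - [-0.0137, 0, -0.0375]
    - [-0.0275, 0, -0.075]
    - [-0.0413, 0, -0.1127]
    - [-0.124, 0.0364, -0.11]
    - [-0.124, 0.0364, -0.11]
    - [-0.124, 0.0364, -0.11]
    - [-0.124, 0.0364, -0.11]
    - [-0.124, 0.0364, -0.11]
    - [-0.124, 0.0364, -0.11]
    - [-0.124, 0.0364, -0.11]
    - [-0.124, 0.0364, -0.11]
  hand: [0.4, 0.4, 0.4, 0.4, 0.4, 0.4, 0.4, 0.4, 0.4, 0.4, 0.4, 0.4]

```text
clock: 7.0
tool_pos: [0.5256, 0.0796, 0.1653]
ee_rot: [-0.173, 0.08, 0.982, 0.013]
ft_force: [-0.9, -0.1, -1.5]
width: 0.631
gripper_force: 47.8
```

```bash
sed -i 's/GZ=.122/GZ=.1225/' h.py; python3 - <<'E'
from h import *
from station import *
import cv2
where();rel(*binpose(-.07,0,.17,40));print(sense()["joint_pos"])
f=grab_frame("scene");cv2.imwrite("pics/s2.png",f["pixels"][:,:,::-1])
f=grab_frame("top");cv2.imwrite("pics/t2.png",f["pixels"][:,:,::-1])
a=cv2.imread("pics/s2.png")[120:260,160:300];b=cv2.imread("pics/t2.png")[100:240,205:345]
cv2.imwrite("pics/c2.png",cv2.resize(np.hstack([a,b]),(800,400),interpolation=2))
for p in((0.0,0,0),(0,.027,0),(0,-.027,0)): pass
E
```

```text
root st [-0.0701 -0.      0.1677] lip st [-0.0515 -0.      0.1704] yaw,tilt,roll [ 0.0771 40.0512  0.0265] ft [-0.9227 -0.1111 -1.5002] st ft [-0.8921 -0.2603 -1.5002] tau [-0.0917 -0.3532 -0.0315] g 47.83216059207916 0.6310547213474283 t 7.0
rot [-0.0013 -0.0511  0.0635] trans [ 0.0007  0.0001 -0.0022]
[0.098  0.5651 0.1061 1.449  0.0867 0.2451]
```

View pics/c2.png

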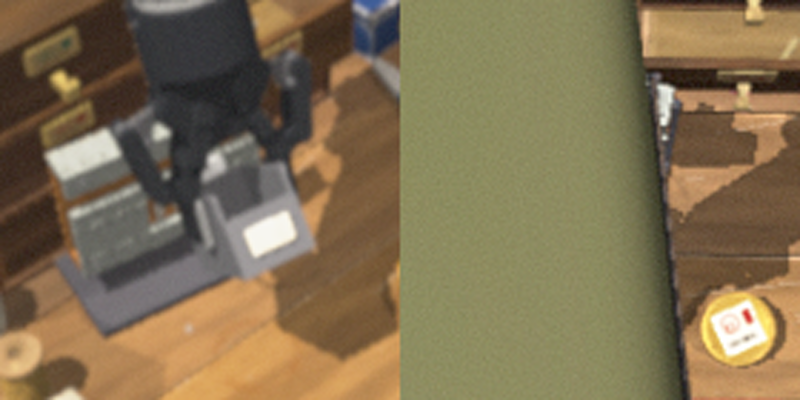

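The scene view shows the bin held with its front up. Its front bottom corners are at (238,278) and (315,243) in the crop. The top camera is blocked by the arm. I'll check the predicted corners against these.

```bash
python3 - <<'E'
from h import *
p,C,s=cur();C=Ro.from_matrix(C);o=p+C.apply(BINO);Rb=C*BINR
for q,m in(((-.04,.027,-.03),(243.3,217.3)),((-.04,-.027,-.03),(270.3,205.1)),((-.04,-.027,.028),(260.5,177.8))):
    X=o+Rb.apply(q);u=proj("scene",X);f=CAM["scene"];depth=np.linalg.norm(X-f[3][:,3])
    print(u,m,"err px",np.array(m)-u,"mm/px",1000*depth/f[0])
for v in([1,0,0],[0,1,0],[0,0,1]):
    w=sframe().apply(v);print(v,(proj("scene",X+.001*w)-proj("scene",X)))
E
```

```text
[245.6439 217.394 ] (243.3, 217.3) err px [-2.3439 -0.094 ] mm/px 1.8436646359727988
[270.5196 205.4471] (270.3, 205.1) err px [-0.2196 -0.3471] mm/px 1.880149291925534
[259.5359 176.8956] (260.5, 177.8) err px [0.9641 0.9044] mm/px 1.8569358812469519
[1, 0, 0] [-0.2788 -0.3247]
[0, 1, 0] [-0.4628  0.2086]
[0, 0, 1] [-0.0171 -0.3804]
```

```bash
sed -i 's/SM=np.array(\[.645,.060,0.\])/SM=np.array([.6445,.061,0.])/' h.py; python3 - <<'E'
from h import *
rel(*binpose(-.032,0,.1284,50));where()
E
```

```text
rot [ 0.0064 10.0386  0.0541] trans [-0.0471  0.001   0.017 ]
root st [-0.0702 -0.001   0.1693] lip st [-0.0516 -0.001   0.172 ] yaw,tilt,roll [ 0.0954 39.9614  0.0563] ft [ 1.2095  0.3365 -1.9642] st ft [ 1.1383  0.5296 -1.9642] tau [-0.0456 -0.3891 -0.0196] g 47.836754322052 0.6251473163283463 t 7.1
```

send_rows:
  delta_rot:
    - [0, 5, 0]
    - [0, 10, 0]
    - [0, 10, 0]
    - [0, 10, 0]
    - [0, 10, 0]
    - [0, 10, 0]
    - [0, 10, 0]
  translation:
    - [-0.02, 0.001, 0.005]
    - [-0.035, 0.001, 0.011]
    - [-0.047, 0.001, 0.017]
    - [-0.047, 0.001, 0.017]
    - [-0.047, 0.001, 0.017]
    - [-0.047, 0.001, 0.017]
    - [-0.047, 0.001, 0.017]
  hand: [0.4, 0.4, 0.4, 0.4, 0.4, 0.4, 0.4]

```text
clock: 7.8
tool_pos: [0.5633, 0.0747, 0.1364]
ee_rot: [-0.256, 0.078, 0.963, 0.021]
ft_force: [0.0, 0.3, -0.5]
width: 0.628
gripper_force: 47.9
```

```bash
python3 - <<'E'
from h import *
where();rel(*binpose(-.032,0,.1284,50));rel(*binpose(-.012,0,.1284,50));rel(*binpose(-.002,0,.1284,50))
E
```

```text
root st [-0.0318  0.0004  0.1302] lip st [-0.0131  0.0004  0.1296] yaw,tilt,roll [ 0.0746 49.8708  0.0641] ft [ 0.0205  0.3223 -0.4919] st ft [-0.0324  0.3214 -0.4919] tau [-0.0698 -0.5961 -0.0285] g 47.85295486450195 0.6283422889005887 t 7.8
rot [0.023  0.1292 0.0425] trans [-0.0007 -0.0003  0.0015]
rot [0.023  0.1292 0.0425] trans [-0.0181 -0.0004 -0.0084]
rot [0.023  0.1292 0.0425] trans [-0.0267 -0.0004 -0.0134]
```

send_rows:
  delta_rot:
    - [0, 0, 0]
    - [0, 0, 0]
    - [0, 0, 0]
    - [0, 0, 0]
    - [0, 0, 0]
    - [0, 0, 0]
    - [0, 0, 0]
  translation:
    - [-0.0024, -0.0003, 0.0005]
    - [-0.0059, -0.0003, -0.0015]
    - [-0.0094, -0.0003, -0.0035]
    - [-0.0111, -0.0003, -0.0045]
    - [-0.0128, -0.0003, -0.0055]
    - [-0.0128, -0.0003, -0.0055]
    - [-0.0128, -0.0003, -0.0055]
  hand: [0.4, 0.4, 0.4, 0.4, 0.4, 0.4, 0.4]

```text
clock: 8.5
tool_pos: [0.5772, 0.0718, 0.1324]
ee_rot: [-0.258, 0.079, 0.963, 0.02]
ft_force: [0.1, -0.2, -1.2]
width: 0.627
gripper_force: 47.9
```

```bash
python3 - <<'E'
from h import *
where();rel(*binpose(-.012,0,.1284,50))
E
```

```text
root st [-0.0177 -0.0002  0.126 ] lip st [ 0.0011 -0.0002  0.1254] yaw,tilt,roll [-0.0115 50.0697 -0.0056] ft [ 0.1164 -0.1588 -1.2286] st ft [ 0.1408 -0.1376 -1.2286] tau [-0.121  -0.5149  0.0163] g 47.85397410392761 0.6272313577044049 t 8.5
rot [ 0.0005 -0.0697 -0.0079] trans [-0.0037  0.0002 -0.0049]
```

send_rows:
  delta_rot:
    - [0, 0, 0]
    - [0, 0, 0]
    - [0, 0, 0]
    - [0, 0, 0]
    - [0, 0, 0]
    - [0, 0, 0]
    - [0, 0, 0]
  translation:
    - [0.0015, 0, -0.0019]
    - [0.0015, 0, -0.0019]
    - [-0.0002, 0, -0.0029]
    - [-0.0019, 0, -0.0039]
    - [-0.0037, 0, -0.0049]
    - [-0.0037, 0, -0.0049]
    - [-0.0037, 0, -0.0049]
  hand: [0.4, 0.4, 0.4, 0.4, 0.4, 0.4, 0.4]

```text
clock: 9.2
tool_pos: [0.5828, 0.0709, 0.1349]
ee_rot: [-0.257, 0.079, 0.963, 0.02]
ft_force: [0.4, -0.9, -1.7]
width: 0.623
gripper_force: 47.9
```

```bash
python3 - <<'E'
from h import *
where();rel(*binpose(-.012,0,.1284,50));rel(*binpose(-.003,0,.1284,50))
E
```

```text
root st [-0.012  -0.0002  0.1284] lip st [ 0.0068 -0.0002  0.1278] yaw,tilt,roll [-0.0065 50.0557 -0.003 ] ft [ 0.3935 -0.9053 -1.7063] st ft [ 0.5361 -0.8288 -1.7063] tau [-0.078  -0.5969 -0.0388] g 47.85395085811615 0.6232699228287786 t 9.2
rot [ 0.0004 -0.0557 -0.0045] trans [-0.      0.0002  0.0001]
rot [ 0.0004 -0.0557 -0.0045] trans [-0.0078  0.0002 -0.0044]
```

send_rows:
  delta_rot:
    - [0, 0, 0]
    - [0, 0, 0]
    - [0, 0, 0]
    - [0, 0, 0]
    - [0, 0, 0]
    - [0, 0, 0]
    - [0, 0, 0]
  translation:
    - [-0.0013, 0, -0.0008]
    - [-0.0026, 0, -0.0015]
    - [-0.0039, 0, -0.0022]
    - [-0.0052, 0, -0.003]
    - [-0.0065, 0, -0.0037]
    - [-0.0078, 0, -0.0044]
    - [-0.0078, 0, -0.0044]
  hand: [0.4, 0.4, 0.4, 0.4, 0.4, 0.4, 0.4]

```text
clock: 9.9
tool_pos: [0.5918, 0.0695, 0.1348]
ee_rot: [-0.257, 0.079, 0.963, 0.02]
ft_force: [-1.4, 0.7, -1.5]
width: 0.628
gripper_force: 47.9
```

```bash
python3 - <<'E'
from h import *
where();rel(*binpose(-.003,0,.1284,50))
import cv2
from station import *
f=grab_frame("scene");cv2.imwrite("pics/s3.png",f["pixels"][:,:,::-1])
f=grab_frame("top");cv2.imwrite("pics/t3.png",f["pixels"][:,:,::-1])
a=cv2.imread("pics/s3.png")[120:260,160:300];b=cv2.imread("pics/t3.png")[100:240,205:345]
cv2.imwrite("pics/c3.png",cv2.resize(np.hstack([a,b]),(800,400),interpolation=2))
E
```

```text
root st [-0.0029 -0.0002  0.1284] lip st [ 0.0159 -0.0002  0.1278] yaw,tilt,roll [-0.0042 50.0431  0.0016] ft [-1.4036  0.6515 -1.5427] st ft [-1.4911  0.4135 -1.5427] tau [-0.076  -0.5459 -0.0219] g 47.85453379154205 0.6284485688851079 t 9.9
rot [ 0.0036 -0.0431 -0.0041] trans [0.0001 0.0001 0.0001]
```

View pics/c3.png

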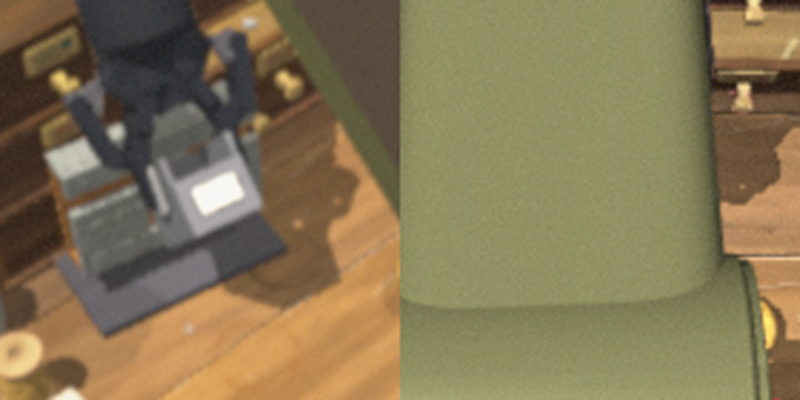

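The hook is inside the groove with no contact force, and the bin sits in front of the lower slat. Next I'll turn it down in stages.

```bash
cat >> h.py <<'E'
def way(lst):
    for rx,h,t in lst: print((rx,h,t),end=" ");rel(*binpose(rx,0,GZ+h,t))
E
python3 - <<'E'
from h import *
way([(-.0025,.0055,46),(-.002,.005,42),(-.002,.0047,38),(-.0015,.0044,34),(-.001,.0041,30),(-.001,.0039,26),(-.001,.0037,22)])
# lateral check
p,C,s=cur();C=Ro.from_matrix(C);o=p+C.apply(BINO);Rb=C*BINR
for q in((-.04,.027,-.03),(-.04,-.027,-.03),(-.04,.027,.01),(-.04,-.027,.01)):
    u=proj("scene",o+Rb.apply(q));print("crop px",(u-[160,120])*400/140)
for y in(.085,-.085):print("foot",(proj("scene",SM+sframe().apply([-.03,y,.01]))-[160,120])*400/140)
for y in(.02,-.02):
  for z in(-.059,-.025):print("window",(proj("scene",SM+sframe().apply([0,y,GZ+z]))-[160,140])*3.7)
for y in(.08,-.08):
  for z in(.032,-.08):print("board",(proj("scene",SM+sframe().apply([0,y,GZ+z]))-[160,140])*3.7)
E
```

```text
(-0.0025, 0.0055, 46) rot [ 0.0038 -4.0538  0.0071] trans [-0.0022  0.0001  0.0034]
(-0.002, 0.005, 42) rot [ 0.0069 -8.0538  0.0142] trans [-0.0046  0.0001  0.0067]
(-0.002, 0.0047, 38) rot [  0.0101 -12.0538   0.0213] trans [-0.0067  0.0001  0.0099]
(-0.0015, 0.0044, 34) rot [  0.0132 -16.0538   0.0285] trans [-0.0094  0.0001  0.0128]
(-0.001, 0.0041, 30) rot [  0.0163 -20.0538   0.0356] trans [-0.0123  0.0001  0.0155]
(-0.001, 0.0039, 26) rot [  0.0195 -24.0538   0.0427] trans [-0.0149  0.0002  0.0182]
(-0.001, 0.0037, 22) rot [  0.0226 -28.0538   0.0498] trans [-0.0177  0.0002  0.0207]
crop px [194.3275 234.7062]
crop px [262.0934 203.5364]
crop px [169.7502 181.6128]
crop px [238.2019 151.4074]
foot [103.2229 331.9601]
foot [288.8435 243.6527]
window [196.9249 222.5204]
window [190.6791 184.0779]
window [255.1701 196.1525]
window [250.4892 157.5513]
board [ 82.1211 156.5482]
board [111.8086 286.0079]
board [332.8283  49.4825]
board [341.2267 180.8959]
```

send_rows:
  delta_rot:
    - [0, -4, 0]
    - [0, -8, 0]
    - [0, -12, 0]
    - [0, -16, 0]
    - [0, -16, 0]
  translation:
    - [-0.0022, 0, 0.0034]
    - [-0.0046, 0, 0.0067]
    - [-0.0067, 0, 0.0099]
    - [-0.0094, 0, 0.0128]
    - [-0.0094, 0, 0.0128]
  hand: [0.4, 0.4, 0.4, 0.4, 0.4]

```text
clock: 10.5
tool_pos: [0.5907, 0.0694, 0.1202]
ee_rot: [-0.121, 0.08, 0.989, 0.009]
ft_force: [-0.6, -0.7, -1.0]
width: 0.625
gripper_force: 47.4
```

```bash
python3 - <<'E'
from h import *
where();way([(-.001,.0041,30),(-.001,.0039,26),(-.001,.0037,22)])
E
```

```text
root st [-0.0041 -0.0003  0.1279] lip st [ 0.0141 -0.0003  0.1324] yaw,tilt,roll [ 0.0682 34.1038  0.0197] ft [-0.6274 -0.7049 -1.0395] st ft [-0.5039 -0.7979 -1.0395] tau [-0.0925 -0.2229  0.0048] g 47.44895696640015 0.6247832842550691 t 10.5
(-0.001, 0.0041, 30) rot [ 0.0074 -4.1037  0.0667] trans [-0.0048  0.0004  0.0038]
(-0.001, 0.0039, 26) rot [ 0.0126 -8.1037  0.0737] trans [-0.0066  0.0004  0.0071]
(-0.001, 0.0037, 22) rot [  0.0178 -12.1036   0.0806] trans [-0.0086  0.0004  0.0103]
```

send_rows:
  delta_rot:
    - [0, -4, 0]
    - [0, -8, 0]
    - [0, -12, 0]
    - [0, -12, 0]
    - [0, -12, 0]
    - [0, -12, 0]
  translation:
    - [-0.0035, 0, 0.0038]
    - [-0.0055, 0, 0.0071]
    - [-0.0075, 0, 0.0103]
    - [-0.0075, 0, 0.0103]
    - [-0.0075, 0, 0.0103]
    - [-0.0075, 0, 0.0103]
  hand: [0.4, 0.4, 0.4, 0.4, 0.4, 0.4]

```text
clock: 11.1
tool_pos: [0.5993, 0.0686, 0.1076]
ee_rot: [-0.017, 0.081, 0.997, 0.001]
ft_force: [0.3, 0.4, -0.1]
width: 0.628
gripper_force: 47.5
```

```bash
python3 - <<'E'
from h import *
where();way([(-.0005,.0034,20),(-.0005,.003,17),(-.0005,.0025,14)])
E
```

```text
root st [0.0018 0.0002 0.1256] lip st [0.0186 0.0002 0.1339] yaw,tilt,roll [ 0.0606 22.0871  0.0717] ft [ 0.3489  0.3812 -0.1438] st ft [ 0.282   0.4331 -0.1438] tau [0.215  0.0728 0.0311] g 47.5445830821991 0.6283695769308641 t 11.1
(-0.0005, 0.0034, 20) rot [ 0.0676 -2.087   0.0384] trans [ 0.0015 -0.0002  0.0015]
(-0.0005, 0.003, 17) rot [ 0.0708 -5.087   0.0421] trans [ 0.0003 -0.0002  0.0043]
(-0.0005, 0.0025, 14) rot [ 0.074  -8.087   0.0457] trans [-0.001  -0.0002  0.0071]
```

send_rows:
  delta_rot:
    - [0, -2, 0]
    - [0, -4, 0]
    - [0, -5, 0]
    - [0, -5, 0]
    - [0, -5, 0]
  translation:
    - [0.0012, 0, 0.0015]
    - [0.0008, 0, 0.0032]
    - [0.0003, 0, 0.0043]
    - [0.0003, 0, 0.0043]
    - [0.0003, 0, 0.0043]
  hand: [0.4, 0.4, 0.4, 0.4, 0.4]

```text
clock: 11.6
tool_pos: [0.5976, 0.0687, 0.1029]
ee_rot: [0.026, 0.081, 0.996, -0.003]
ft_force: [-1.8, 1.4, -2.3]
width: 0.628
gripper_force: 47.7
```

```bash
python3 - <<'E'
from h import *
where();way([(0,.0025,17),(0,.0022,14),(0,.0018,11),(0,.0014,8),(0,.001,5),(0,.0005,2),(0,.000,0)])
E
```

```text
root st [-0.0016  0.0001  0.1249] lip st [0.0145 0.0001 0.1346] yaw,tilt,roll [ 0.0776 17.1389  0.0616] ft [-1.8139  1.4276 -2.2987] st ft [-2.0227  1.1122 -2.2987] tau [0.3827 0.4387 0.0767] g 47.67577886581421 0.6278935416638141 t 11.6
(0, 0.0025, 17) rot [ 0.0621 -0.1387  0.0564] trans [-0.0016 -0.      0.0001]
(0, 0.0022, 14) rot [ 0.0659 -3.1387  0.0602] trans [-0.0027 -0.      0.0028]
(0, 0.0018, 11) rot [ 0.0697 -6.1387  0.0639] trans [-0.0039 -0.      0.0056]
(0, 0.0014, 8) rot [ 0.0734 -9.1387  0.0676] trans [-0.0052 -0.      0.0083]
(0, 0.001, 5) rot [  0.0771 -12.1387   0.0712] trans [-0.0067 -0.      0.0109]
(0, 0.0005, 2) rot [  0.0808 -15.1387   0.0748] trans [-0.0082 -0.0001  0.0136]
(0, 0.0, 0) rot [  0.0833 -17.1387   0.0772] trans [-0.0093 -0.0001  0.0155]
```

send_rows:
  delta_rot:
    - [0, 0, 0]
    - [0, 0, 0]
    - [0, 0, 0]
    - [0, 0, 0]
  translation:
    - [-0.0016, 0, 0.001]
    - [-0.0016, 0, 0.002]
    - [-0.0016, 0, 0.002]
    - [-0.0016, 0, 0.002]
  hand: [0.4, 0.4, 0.4, 0.4]

```text
clock: 12.0
tool_pos: [0.5993, 0.0682, 0.101]
ee_rot: [0.027, 0.081, 0.996, -0.003]
ft_force: [-2.6, 1.1, -0.4]
width: 0.629
gripper_force: 48.0
```

```bash
python3 - <<'E'
from h import *
where()
E
```

```text
root st [ 0.0001 -0.0002  0.1231] lip st [ 0.0161 -0.0002  0.1328] yaw,tilt,roll [ 0.0561 17.0678  0.0375] ft [-2.5621  1.1466 -0.3576] st ft [-2.7149  0.7127 -0.3576] tau [0.3451 0.6052 0.0362] g 47.98094093799591 0.6294805696203973 t 12.0
```

send_rows:
  delta_rot:
    - [0, 0, 0]
    - [0, 0, 0]
    - [0, 0, 0]
    - [0, 0, 0]
  translation:
    - [0, 0, 0.001]
    - [0, 0, 0.002]
    - [0, 0, 0.002]
    - [0, 0, 0.002]
  hand: [0.4, 0.4, 0.4, 0.4]

```text
clock: 12.4
tool_pos: [0.5993, 0.0682, 0.1001]
ee_rot: [0.027, 0.081, 0.996, -0.003]
ft_force: [-5.9, 2.4, 5.6]
width: 0.626
gripper_force: 48.7
```

```bash
python3 - <<'E'
from h import *
where()
E
```

```text
root st [ 0.0001 -0.0001  0.1222] lip st [ 0.0162 -0.0001  0.132 ] yaw,tilt,roll [ 0.0647 17.0128  0.051 ] ft [-5.9284  2.3569  5.5864] st ft [-6.2337  1.357   5.5864] tau [0.3325 0.9015 0.069 ] g 48.66977870464325 0.6262502765768776 t 12.4
```

```bash
sed -i 's/GZ=.1225/GZ=.1215/' h.py; python3 - <<'E'
from h import *
way([(-.0005,.0020,14),(-.0005,.0018,11),(-.0005,.0015,8),(-.0003,.0012,5),(0,.0007,2),(0,.0003,0)])
E
```

```text
(-0.0005, 0.002, 14) rot [ 0.055  -3.0127  0.0511] trans [-0.0005  0.0002  0.0012]
(-0.0005, 0.0018, 11) rot [ 0.0585 -6.0127  0.0551] trans [-0.0017  0.0002  0.0037]
(-0.0005, 0.0015, 8) rot [ 0.0621 -9.0127  0.0591] trans [-0.0031  0.0002  0.0063]
(-0.0003, 0.0012, 5) rot [  0.0656 -12.0127   0.063 ] trans [-0.0047  0.0002  0.0089]
(0, 0.0007, 2) rot [  0.069  -15.0127   0.0669] trans [-0.0066  0.0002  0.0115]
(0, 0.0003, 0) rot [  0.0714 -17.0127   0.0695] trans [-0.0076  0.0002  0.0133]
```

send_rows:
  delta_rot:
    - [0, -3, 0]
    - [0, -6, 0]
    - [0, -9, 0]
    - [0, -9, 0]
    - [0, -9, 0]
  translation:
    - [-0.0003, 0, 0.0002]
    - [-0.0015, 0, 0.0027]
    - [-0.003, 0, 0.0053]
    - [-0.003, 0, 0.0053]
    - [-0.003, 0, 0.0053]
  hand: [0.4, 0.4, 0.4, 0.4, 0.4]

```text
clock: 12.9
tool_pos: [0.6016, 0.0676, 0.0934]
ee_rot: [0.103, 0.081, 0.991, -0.009]
ft_force: [-1.2, 2.1, -4.6]
width: 0.628
gripper_force: 48.2
```

```bash
python3 - <<'E'
from h import *
where();way([(-.0005,.0015,8),(-.0003,.0012,5),(0,.0007,2),(0,.0003,0)])
E
```

```text
root st [-0.0015 -0.0003  0.1223] lip st [ 0.0129 -0.0003  0.1344] yaw,tilt,roll [0.0778 8.2049 0.0247] ft [-1.2153  2.1328 -4.6006] st ft [-1.5473  1.9056 -4.6006] tau [0.3966 0.9868 0.1283] g 48.154876828193665 0.6283196663301474 t 12.9
(-0.0005, 0.0015, 8) rot [ 0.0395 -0.2048  0.0679] trans [-0.0012  0.0003 -0.0003]
(-0.0003, 0.0012, 5) rot [ 0.0436 -3.2048  0.0723] trans [-0.0024  0.0003  0.0025]
(0, 0.0007, 2) rot [ 0.0477 -6.2048  0.0766] trans [-0.0038  0.0003  0.0054]
(0, 0.0003, 0) rot [ 0.0504 -8.2048  0.0794] trans [-0.0046  0.0004  0.0073]
```

send_rows:
  delta_rot:
    - [0, -1.5, 0]
    - [0, -3, 0]
    - [0, -4.5, 0]
    - [0, -4.5, 0]
  translation:
    - [-0.0018, 0, 0.001]
    - [-0.0024, 0, 0.0025]
    - [-0.0031, 0, 0.004]
    - [-0.0031, 0, 0.004]
  hand: [0.4, 0.4, 0.4, 0.4]

```text
clock: 13.3
tool_pos: [0.606, 0.067, 0.0905]
ee_rot: [0.143, 0.08, 0.986, -0.012]
ft_force: [-4.1, 1.7, -0.5]
width: 0.626
gripper_force: 48.6
```

```bash
python3 - <<'E'
from h import *
where();way([(0,.0007,2),(0,.0003,0)])
E
```

```text
root st [ 0.0005 -0.0002  0.1227] lip st [ 0.0139 -0.0002  0.1359] yaw,tilt,roll [0.0646 3.6314 0.0349] ft [-4.0676  1.7441 -0.4939] st ft [-4.2978  1.0564 -0.4939] tau [ 0.4454  0.9316 -0.0898] g 48.63288760185242 0.6259388153303826 t 13.3
(0, 0.0007, 2) rot [ 0.0531 -1.6313  0.0522] trans [0.     0.0003 0.0017]
(0, 0.0003, 0) rot [ 0.0556 -3.6313  0.0548] trans [-0.0006  0.0003  0.0036]
```

send_rows:
  delta_rot:
    - [0, -1.5, 0]
    - [0, -3.6, 0]
    - [0, -3.6, 0]
    - [0, -3.6, 0]
  translation:
    - [-0.0002, 0, 0.0015]
    - [-0.001, 0, 0.0036]
    - [-0.001, 0, 0.0036]
    - [-0.001, 0, 0.0036]
  hand: [0.4, 0.4, 0.4, 0.4]

```text
clock: 13.7
tool_pos: [0.6069, 0.067, 0.087]
ee_rot: [0.172, 0.08, 0.982, -0.015]
ft_force: [-7.0, 2.6, 1.7]
width: 0.631
gripper_force: 49.1
```

```bash
python3 - <<'E'
from h import *
where();way([(0,.0,0),(0.001,.0,-1.5)])
import cv2
from station import *
f=grab_frame("scene");cv2.imwrite("pics/s4.png",f["pixels"][:,:,::-1])
a=cv2.imread("pics/s4.png")[130:250,170:310]
cv2.imwrite("pics/c4.png",cv2.resize(a,(700,600),interpolation=2))
E
```

```text
root st [-0.0006 -0.0001  0.1215] lip st [ 0.012  -0.0001  0.1354] yaw,tilt,roll [0.1082 0.1959 0.0436] ft [-6.9954  2.5889  1.6778] st ft [-7.3243  1.4116  1.6778] tau [0.4892 1.6163 0.0327] g 49.067898988723755 0.6312069829297627 t 13.7
(0, 0.0, 0) rot [ 0.0782 -0.1957  0.0869] trans [-0.0006  0.0002  0.0003]
(0.001, 0.0, -1.5) rot [ 0.0805 -1.6957  0.0886] trans [-0.0021  0.0002  0.0019]
```

View pics/c4.png

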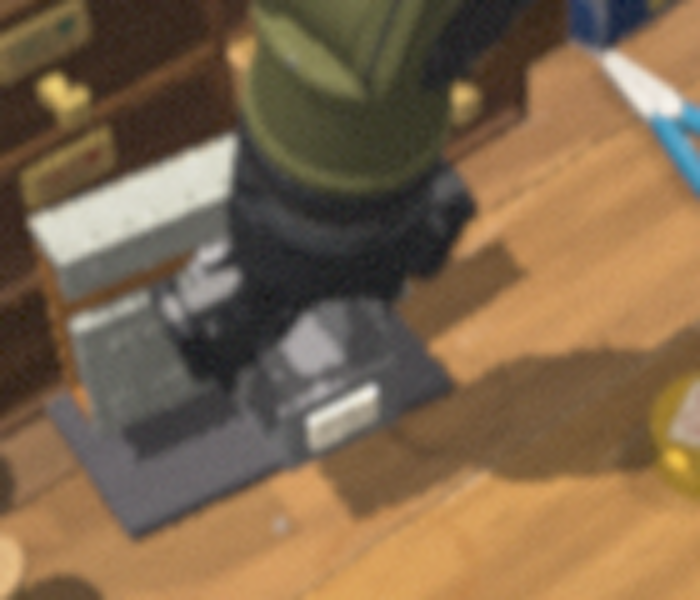

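The bin looks level at the board with about 7 N of push. I'll press a little more to make sure of the click.

send_rows:
  delta_rot:
    - [0, -1, 0]
    - [0, -1.5, 0]
    - [0, -1.5, 0]
  translation:
    - [-0.0008, 0, 0.0008]
    - [-0.0012, 0, 0.0012]
    - [-0.0012, 0, 0.0012]
  hand: [0.4, 0.4, 0.4]

```text
clock: 14.05
tool_pos: [0.6066, 0.0669, 0.086]
ee_rot: [0.184, 0.079, 0.98, -0.015]
ft_force: [-14.7, 4.8, 8.3]
width: 0.63
gripper_force: 50.1
```

```bash
python3 - <<'E'
from h import *
where()
E
```

```text
root st [-0.0016 -0.0002  0.1213] lip st [ 0.0106 -0.0001  0.1356] yaw,tilt,roll [ 0.1315 -1.1464  0.0514] ft [-14.6961   4.8344   8.3083] st ft [-15.2883   2.3692   8.3083] tau [ 0.6917  2.3954 -0.0556] g 50.0729101896286 0.630481423294034 t 14.05
```

send_rows:
  delta_rot:
    - [0, 1, 0]
    - [0, 1.5, 0]
    - [0, 1.5, 0]
    - [0, 1.5, 0]
    - [0, 1.5, 0]
    - [0, 1.5, 0]
    - [0, 1.5, 0]
    - [0, 1.5, 0]
    - [0, 1.5, 0]
    - [0, 1.5, 0]
  translation:
    - [0.001, 0, -0.001]
    - [0.0018, 0, -0.0018]
    - [0.0018, 0, -0.0018]
    - [0.0018, 0, -0.0018]
    - [0.0018, 0, -0.0018]
    - [0.0018, 0, -0.0018]
    - [0.0018, 0, -0.0018]
    - [0.0018, 0, -0.0018]
    - [0.0018, 0, -0.0018]
    - [0.0018, 0, -0.0018]
  hand: [0.4, 0.4, 0.4, 0.5, 0.64, 0.7, 0.8, 0.9, 0.9, 0.9]
  squeeze: 20

```text
clock: 15.05
tool_pos: [0.6079, 0.0667, 0.0881]
ee_rot: [0.175, 0.08, 0.981, -0.015]
ft_force: [-0.6, 0.5, 0.3]
width: 0.899
gripper_force: 0.0
```

```bash
python3 - <<'E'
from h import *
where()
p,C,s=cur();print(Ro.from_matrix(C).inv().apply([-.04,0,.10]),Ro.from_matrix(C).inv().apply([-.15,-0.10,.12]))
E
```

```text
root st [ 0.0003 -0.0003  0.1228] lip st [ 0.0127 -0.0003  0.1368] yaw,tilt,roll [ 0.0665 -0.0837  0.043 ] ft [-0.6002  0.4664  0.2908] st ft [-0.6683  0.3621  0.2908] tau [0.0591 0.3547 0.0429] g 0.0 0.8993602658949541 t 15.05
[ 0.0025 -0.0066 -0.1075] [ 0.0823 -0.1231 -0.158 ]
```

Released. I'll withdraw along the fingers and then back away to look.

send_rows:
  delta_rot:
    - [0, 0, 0]
    - [0, 0, 0]
    - [0, 0, 0]
    - [0, 0, 0]
    - [0, 0, 0]
    - [0, 0, 0]
    - [0, 0, 0]
    - [0, 0, 0]
    - [0, 0, 0]
    - [0, 0, 0]
    - [0, 0, 0]
    - [0, 0, 0]
  translation:
    - [0.0, 0, -0.02]
    - [0.0, 0, -0.045]
    - [0, 0, -0.075]
    - [0, 0, -0.105]
    - [0.04, 0.05, -0.13]
    - [0.08, 0.09, -0.15]
    - [0.12, 0.13, -0.16]
    - [0.15, 0.17, -0.17]
    - [0.17, 0.21, -0.17]
    - [0.17, 0.21, -0.17]
    - [0.17, 0.21, -0.17]
    - [0.17, 0.21, -0.17]
  hand: [0.9, 0.9, 0.9, 0.9, 0.9, 0.9, 0.9, 0.9, 0.9, 0.9, 0.9, 0.9]

```text
clock: 16.25
tool_pos: [0.426, 0.3098, 0.1885]
ee_rot: [0.175, 0.079, 0.981, -0.015]
ft_force: [0.3, 0.5, 0.2]
width: 0.898
gripper_force: 0.0
```

```bash
python3 - <<'E'
from h import *
import cv2
from station import *
f=grab_frame("scene");cv2.imwrite("pics/s5.png",f["pixels"][:,:,::-1])
f=grab_frame("top");cv2.imwrite("pics/t5.png",f["pixels"][:,:,::-1])
a=cv2.imread("pics/s5.png")[140:250,170:280];b=cv2.imread("pics/t5.png")[110:190,220:300]
cv2.imwrite("pics/c5.png",np.hstack([cv2.resize(a,(400,400),interpolation=2),cv2.resize(b,(400,400),interpolation=2)]))
Rb=sframe()
for t in(0,15):
  for c,o,k in(("scene",[170,140],400/110),("top",[220,110],5)):
    R=sframe()*Ro.from_euler("y",t,degrees=True)
    for q in((-.08,.027,-.056),(-.08,-.027,-.056),(-.08,.027,.002),(-.08,-.027,.002),(0,.027,.002),(0,-.027,.002)):
        print(t,c,q,(proj(c,SM+[0,0,GZ]+R.apply(q))-o)*k)
E
```

```text
0 scene (-0.08, 0.027, -0.056) [209.1797 307.1925]
0 scene (-0.08, -0.027, -0.056) [288.8415 269.0793]
0 scene (-0.08, 0.027, 0.002) [200.4181 242.3609]
0 scene (-0.08, -0.027, 0.002) [283.9267 203.7285]
0 scene (0, 0.027, 0.002) [135.4512 155.3346]
0 scene (0, -0.027, 0.002) [216.4737 119.9946]
0 top (-0.08, 0.027, -0.056) [128.0927 345.6042]
0 top (-0.08, -0.027, -0.056) [242.2257 366.5429]
0 top (-0.08, 0.027, 0.002) [113.5781 324.8714]
0 top (-0.08, -0.027, 0.002) [235.4574 347.1996]
0 top (0, 0.027, 0.002) [148.6776 147.4083]
0 top (0, -0.027, 0.002) [269.6451 169.2488]
15 scene (-0.08, 0.027, -0.056) [215.6872 296.0092]
15 scene (-0.08, -0.027, -0.056) [297.1595 257.181 ]
15 scene (-0.08, 0.027, 0.002) [194.3054 214.0928]
15 scene (-0.08, -0.027, 0.002) [279.167  175.4383]
15 scene (0, 0.027, 0.002) [135.0636 154.8777]
15 scene (0, -0.027, 0.002) [216.0658 119.558 ]
15 top (-0.08, 0.027, -0.056) [117.6663 363.1525]
15 top (-0.08, -0.027, -0.056) [234.8241 384.6791]
15 top (-0.08, 0.027, 0.002) [109.3973 309.3701]
15 top (-0.08, -0.027, 0.002) [234.2537 332.2171]
15 top (0, 0.027, 0.002) [148.9182 146.3092]
15 top (0, -0.027, 0.002) [269.8703 168.1449]
```

View pics/c5.png

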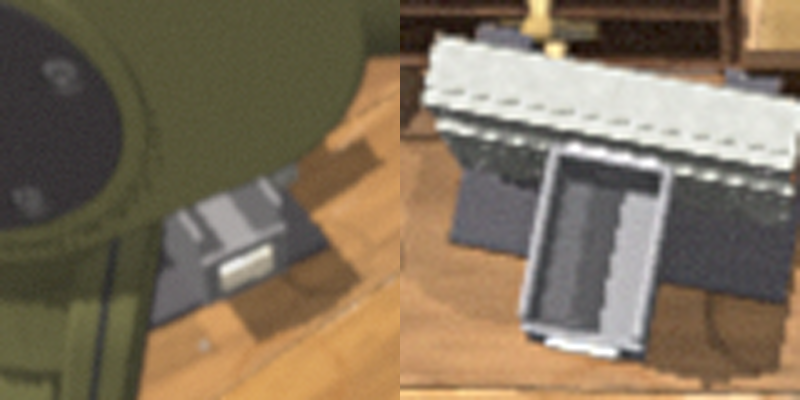

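The bin hangs level. Its scene-view front bottom corners at (210,305) and (289,262) match the level prediction. The top view shows the back edge at (555,148)–(670,172), roughly centred on the board. I'll measure yaw and centring numerically.

```bash
python3 - <<'E'
from h import *
import cv2
g=cv2.imread("pics/t5.png").astype(float).mean(2)
ZR=GZ+.002
def fit(x0,x1,rows):
    P=[]
    for r in rows:
        t=(r-139.6)/(176-139.6);xc=x0+t*(x1-x0);c=np.arange(int(round(xc))-4,int(round(xc))+5)
        v=g[r,c];k=int(v.argmax());
        if 0<k<8:
            a,b,d=v[k-1],v[k],v[k+1];P.append((c[k]+.5*(a-d)/(a-2*b+d+1e-9),r))
    P=np.array(P);W=np.array([onz("top",*p,ZR) for p in P])
    f=np.polyfit(W[:,0],W[:,1],1);f=np.polyfit(*W[np.abs(W[:,1]-np.polyval(f,W[:,0]))<.002][:,:2].T,1);return f,len(P)
fl,n1=fit(331-80,324.6-80,range(143,172));fr,n2=fit(354-80,349.5-80,range(146,176))
print("L",fl,n1,"R",fr,n2)
print("bin yaw L,R",np.degrees(np.arctan(fl[0])),np.degrees(np.arctan(fr[0])))
for x in(.575,.64):print("width,mid y",x,np.polyval(fl,x)-np.polyval(fr,x),(np.polyval(fl,x)+np.polyval(fr,x))/2)
# board: wood-vs-grey ends of top slab; top at GZ+.032; dark joint/dash edge
im=cv2.imread("pics/t5.png");m=((im.max(2).astype(int)-im.min(2)<28)&(im.min(2)>150)).astype(np.uint8)
n,l,st,_=cv2.connectedComponentsWithStats(m[100:160,215:310]);k=1+st[1:,4].argmax()
y,x=np.where(l==k);R=cv2.minAreaRect(np.stack([x+215,y+100],1).astype(np.float32));bp=cv2.boxPoints(R);print(bp,R)
print(np.array([onz("top",*p,GZ+.032) for p in bp]))
c=onz("top",*R[0],GZ+.032);d=sframe().inv().apply(c-SM);print("board top centre in st",d)
E
```

```text
L [-0.1764  0.2008] 29 R [-0.181   0.1525] 30
bin yaw L,R -10.003429233575726 -10.257850938943642
width,mid y 0.575 0.05089061669948179 0.07391363674418716
width,mid y 0.64 0.05118846442392731 0.062299447796069544
[[224.0536 130.1527]
 [226.6354 116.0963]
 [300.9645 129.7486]
 [298.3828 143.805 ]] ((262.5090637207031, 129.9506378173828), (75.57255554199219, 14.29154109954834), 10.407711029052734)
[[ 0.6603  0.1395  0.1535]
 [ 0.6909  0.1351  0.1535]
 [ 0.664  -0.0234  0.1535]
 [ 0.6336 -0.0185  0.1535]]
board top centre in st [ 0.0179 -0.0001  0.1535]
```

```bash
python3 -c "
from station import *
print(close_job())"
```

```text
the job is handed in; nothing more can be done
None
```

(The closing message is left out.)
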